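# Find the recess cap that rocks and press it home before the pour

## Robot

A 6-joint arm with a two-finger parallel gripper is mounted at the origin on the work surface. World frame = base frame: x ahead of the robot, y to its left, z up, the work surface at z = 0. Lengths are in m, angles in rad, forces in N, time in s.
With the tool pointing down it reaches from about 0.275 to 0.775 m from the base axis. Payload 14.6 kg.
Tool frame: the origin (TCP) lies between the finger pads; the fingertips stand 14 mm ahead of it and the grasp point (between the pads) lies 5 mm behind it (ctrl.tips_ahead is the distance from the TCP to the fingertips, in m); z points along the fingers, y is the direction in which the jaws open and shut (so a half turn about z gives the same grasp; the last joint's range is limited). The gripper opens to 85 mm and grips with 20 to 120 N. Pads are 22 mm wide; open, the fingers measure 114 mm over their backs; the gripper's body (76 mm by 85 mm) begins 54 mm behind the grasp point. The pads swing forward as they close: fully open they stand 13 mm farther back than shut.
Start: joints at [-1.391, 0.263, -0.048, 1.259, 0, 1.415], TCP at [0.172, -0.496, 0.245] pointing down, gripper open.
Joint ranges: [-2.65, 2.65], [-0.89, 1.7], [-1.18, 1.37], [-2.13, 2.11], [-1.35, 1.29], [-3.14, 3.14]. Speed limits (rad/s): [1.89, 1.89, 2.57, 2.79, 3.14, 3.14].

## Interface

Orientations are given as a unit quaternion [x, y, z, w].
In Python, from cell import ctrl gives the robot as it stands. The module is installed in compiled form; this text tells all that it offers.
- The arm moves only by the tool apply_moves, never from a script. Its argument "series" is a list that holds one entry, the list of rows, each a list of 4 numbers: the shift along the tool's x, y, z in mm, then the turn about the tool's z in degrees. A call has 1 to 12 rows; each row shifts and turns the commanded pose from where the row before left it, along the tool's axes as they then stand; what a row does not reach is not made up. A row lasts 1/12 s, in which the tool goes at most 41.7 mm and 7.16 degrees, less where a joint would pass 70% of its speed; a pose out of reach is approached as far as the arm can. A call is refused whole if a number of a shift passes 41.7 or a number of a turn 7.16, either way. A call with a gripper value outside its range is refused whole. "hand" is the opening, from 0 (shut) to 1 (fully open), set as the call begins (left out, the last holds). The fingers move at their own pace and stop on an object; "newtons" is the grip in N (left out, the last holds). Time passes only in rows, so rows that do not move let the fingers close. It gives the time, the measured TCP pose, the force and the opening at its end, in the units of the state.
- ctrl.observe(): the state, without advancing time (a new reading comes with each control period).
- ctrl.capture(name): name is "scene" or "top" or "wrist"; returns a dict with "frame" (384x512x3 uint8, red, green, blue), "z_map" (384x512 float32, m along the optical axis (not along the pixel's ray), 0 where there is no reading), "camera_matrix" (3x3 intrinsics, pixels), "k1" (the pictures are not rectified: a ray, as slopes to the right and down, at radius r is drawn at 1 + k1 r^2 times it, then the intrinsics apply), "rvec" (rotation vector, rad) and "tvec" (3), from world to camera coordinates, as OpenCV has them. Camera axes: x right, y down, z forward; pixel columns grow to the right and rows downward; lengths in m; the calibration is good to about 2 mm. A picture is of the moment at which its call begins.
- ctrl.finish_job(): hands the job in, once; it reports no verdict.
Trained networks look in the newest picture that a camera, given by its name, has taken for a name from the list of things; names that differ only in an ending like _2 or _b are one class to them, and where a whole thing is asked for, a point or a joint stands for the part that bears it (a point fixed in the world has none). Each returns a list of dicts, best first, with "confidence" (0 to 1); they miss things now and then, are a little off and sometimes report something else, mostly with a low value. They report only what shows in the picture. A call takes as long as a camera call. They do not tell look-alikes from the thing itself.
- ctrl.masks_of(camera, name): "pixels" (384x512 bool, what is visible of it) and "rect" ([left, top, right, bottom] in pixels, round what is visible of it).
The state is a dict: "t": time; "joint_positions": joint angles; "dq": joint speeds; "joint_efforts": joint torques, N m; "position": TCP position; "eef_rot": TCP orientation; "contact_force": force on the tool from outside, world axes, zero at the start; "moment": the same for the moment, N m; "gripper_width": finger opening in m.
Only numpy, scipy, OpenCV 4.12 (cv2) and the standard library are available. Lean on these libraries where they do the work, as an engineer would, in place of code of your own. Each camera call takes 0.05 s, during which the arm holds its last target. There are 200 camera calls.

## Task

Before the pour, check the four yellow recess caps in the casting form: press near their edges with the fingertips to find the one that rocks under the touch, then push that one down at its middle until it sits flat on the form's floor. Finish while still holding it down with a steady push of the fingertips. Only press: lift nothing, and leave the other caps, the spacer blocks, the vessels and the tools where they are.

Things in the scene. Friction and masses are not known exactly. Their poses are not given: they have to be found in the camera images.
- form: open casting form, fixed on the table: white base board, plywood sides with black tops; outside 350 (x) x 430 (y) mm, inside 270 x 350 mm. Origin under its middle on the table top, z up, x roughly away from the robot, y to the left. Its white floor is 18 mm above the origin, the 40 mm wide sides end 65 mm above it.
- cap_1: near left one of four identical yellow round caps on the form's floor, at form x -70, y 112 mm; origin at the centre of its underside, z up, yaw any. All four are 88 mm across the foot, 78 mm across the flat top, 26 mm high, about 0.11 kg, each over a short hidden stud in the floor that allows 1.5 mm of sideways play. Any of the four may be the loose one.
- cap_2: near right one of four identical yellow round caps on the form's floor, at form x -70, y -112 mm; origin at the centre of its underside, z up, yaw any. A cap that is home stands flat on the floor and gives nowhere. The loose one perches level on its stud's 16 mm wide tip, about 3 mm above the floor, hard to see.
- cap_3: far left one of four identical yellow round caps on the form's floor, at form x 70, y 112 mm; origin at the centre of its underside, z up, yaw any. A light press (1 to 5 N) 25 to 32 mm from the loose one's centre tips it about 5 degrees, that edge down until the foot meets the floor, far edge up 7 mm; the fingertip then stops 1 to 2.5 mm higher than on a cap that is home. Released, it falls back level; this does not send it home.
- cap_4: far right one of four identical yellow round caps on the form's floor, at form x 70, y -112 mm; origin at the centre of its underside, z up, yaw any. Pressed at its centre, the loose one stops the fingertip 3 mm higher than a cap that is home until the push passes about 9 N, then slides down the 3 mm, stays down, and is then as hard as the floor.
- spacer_1: grey concrete spacer block 40 x 30 x 22 mm, loose on the form's floor between the near caps. Bystander; origin at the centre of its underside.
- spacer_2: grey concrete spacer block 40 x 30 x 22 mm, loose on the form's floor between the far caps. Bystander; origin at the centre of its underside.
- bowl: blue plastic bowl, 130 mm across, 55 mm high, loose on the table to the left. Bystander; origin at the centre of its underside.
- bottle: white bottle with a red cap, 64 mm across, 160 mm high, standing on the table to the left. Bystander; origin at the centre of its underside.
- rule: folded white folding rule 235 x 36 x 16 mm on the table, far left. Bystander; origin at the centre of its underside.
- mallet: hammer with a black head and a wooden handle lying on the table to the right. Bystander; origin at the centre of its underside.
- level: yellow spirit level 300 x 24 x 50 mm standing on edge on the table, far right. Bystander; origin at the centre of its underside.
There are look-alikes about, which are no part of the job. What is shaped like the cap_1 but black, brown or white is not meant.

How it is judged:
On the way:
1. a press of the fingers near its edge makes the loose cap rock (tips it by more than 2 degrees) (((angle between cap_1's own z axis and vertical above 0.036 rad and contact force between the fingers and cap_1 above 0.15 N) or (angle between cap_2's own z axis and vertical above 0.036 rad and contact force between the fingers and cap_2 above 0.15 N) or (angle between cap_3's own z axis and vertical above 0.036 rad and contact force between the fingers and cap_3 above 0.15 N) or (angle between cap_4's own z axis and vertical above 0.036 rad and contact force between the fingers and cap_4 above 0.15 N))), for 0.1 s.
At the end, for the whole second after the job is handed in: All four caps stand flat on the form's floor (within 1.3 mm and 1.5 degrees) and at rest, the one that was loose has gone down more than 2.3 mm, and the fingers are still pressing on that same cap with more than 2 N (((distance of cap_1 from where it was at the start of the episode above 0.0023 m and contact force between the fingers and cap_1 above 2 N) or (distance of cap_2 from where it was at the start of the episode above 0.0023 m and contact force between the fingers and cap_2 above 2 N) or (distance of cap_3 from where it was at the start of the episode above 0.0023 m and contact force between the fingers and cap_3 above 2 N) or (distance of cap_4 from where it was at the start of the episode above 0.0023 m and contact force between the fingers and cap_4 above 2 N)) and z of each of cap_1, cap_2, cap_3, cap_4 in the frame of form below 0.0193 m and angle between each of cap_1, cap_2, cap_3, cap_4's own z axis and vertical below 0.026 rad and linear speed of each of cap_1, cap_2, cap_3, cap_4 below 0.01 m/s); the arm keeps its last pose, push and grip.
It fails at once if a cap is lifted (more than 12 mm off the floor) or pulled off its stud (z of any of cap_1, cap_2, cap_3, cap_4 in the frame of form above 0.03 m or distance of any of cap_1, cap_2, cap_3, cap_4 from where it was at the start of the episode above 0.012 m).
It fails at once if a spacer block, tool or vessel standing about is moved more than 20 mm (distance of any of spacer_1, spacer_2, bowl, bottle, rule, mallet, level from where it was at the start of the episode above 0.02 m).
It also fails if it takes over 61 s, if anything falls off the work surface, if the arm or the gripper's body presses on something with over 40 N, if the wrist force passes 120 N, or if a joint passes its speed limit or range.

## Working session

There is one attempt and no reset: what is moved stays moved. The work goes in short steps, Python scripts to look and compute and a tool call to move; the robot and the scene stay as the last step left them, time stands still between calls to the robot, and variables do not carry over. Pictures are saved under pics/ and viewed, about 8 in all and at most 12, crops included, and the job is handed in when it is done.

Besides the shell and the picture viewer there is one more tool, called after "Request:" as a command line: name --argument value ..., lists and objects as JSON in quotes. apply_moves: Moves the arm, as the interface text tells. Its arguments: {"type":"object","properties":{"series":{"type":"array","items":{"type":"array","items":{"type":"array","items":{"type":"number"}}}},"hand":{"type":"number"},"newtons":{"type":"number"}},"required":["series"]}

```bash
mkdir -p pics; cat > h.py <<'E'
import numpy as np, cv2
from cell import ctrl
from scipy.spatial.transform import Rotation as R
def world(c,u,v,z=None):
    """pixel -> world by depth map, or by plane z"""
    K=c["camera_matrix"];x=(u-K[0,2])/K[0,0];y=(v-K[1,2])/K[1,1]
    k=c["k1"];a,b=x,y
    for _ in range(20):
        s=1+k*(a*a+b*b);a,b=x/s,y/s
    Rm=cv2.Rodrigues(np.array(c["rvec"],float))[0];t=np.array(c["tvec"],float).ravel()
    d=Rm.T@np.array([a,b,1.]);o=-Rm.T@t
    l=c["z_map"][int(round(v)),int(round(u))] if z is None else (z-o[2])/d[2]
    return o+l*d
def st():
    s=ctrl.observe();print("t",s["t"],"p",np.round(s["position"],4),"q",np.round(s["eef_rot"],4),"F",np.round(s["contact_force"],2),"j",np.round(s["joint_positions"],3),"w",s["gripper_width"])
E
python3 - <<'E'
from h import *
st();print(ctrl.tips_ahead);print(R.from_quat(ctrl.observe()["eef_rot"]).as_matrix().round(3))
for n in("top","scene"):
    c=ctrl.capture(n);cv2.imwrite(f"pics/{n}.png",c["frame"][:,:,::-1])
    for name in("cap_1","spacer_1","form"):
        for m in ctrl.masks_of(n,name):
            v,u=np.nonzero(m["pixels"])
            p=world(c,u.mean(),v.mean())
            print(n,name,round(m["confidence"],2),[round(x) for x in m["rect"]],len(u),(round(u.mean(),1),round(v.mean(),1)),p.round(4))
E
```

```text
t 0.0 p [ 0.1724 -0.4956  0.2448] q [ 9.860e-01  1.666e-01  0.000e+00 -6.000e-04] F [ 0.    0.07 -0.08] j [-1.391  0.264 -0.049  1.259  0.     1.416] w 0.08536227221896826
0.014
[[ 0.944  0.329 -0.   ]
 [ 0.329 -0.944  0.001]
 [ 0.    -0.001 -1.   ]]
top cap_1 0.94 [154, 242, 183, 270] 580 (np.float64(167.6), np.float64(254.5)) [0.2619 0.2133 0.0328]
top cap_1 0.8 [122, 273, 150, 298] 600 (np.float64(135.5), np.float64(283.1)) [0.1729 0.3166 0.0249]
top cap_1 0.79 [187, 179, 214, 205] 514 (np.float64(201.3), np.float64(191.8)) [0.4602 0.1039 0.046 ]
top cap_1 0.74 [259, 164, 282, 191] 556 (np.float64(267.8), np.float64(178.4)) [ 0.5009 -0.1102  0.0414]
top cap_1 0.74 [122, 155, 146, 181] 548 (np.float64(133.6), np.float64(167.6)) [0.5459 0.3302 0.0204]
top cap_1 0.74 [116, 107, 145, 133] 540 (np.float64(129.3), np.float64(117.9)) [0.7111 0.3446 0.0268]
top cap_1 0.71 [245, 126, 275, 153] 570 (np.float64(259.6), np.float64(137.2)) [ 0.636  -0.0856  0.0437]
top cap_1 0.61 [182, 136, 204, 164] 519 (np.float64(193.1), np.float64(151.0)) [0.5939 0.131  0.0433]
top form 0.82 [158, 97, 307,
[... 645 characters left out ...]
float64(252.4), np.float64(129.1)) [0.1873 0.3045 0.023 ]
scene cap_1 0.61 [225, 143, 353, 248] 7518 (np.float64(290.5), np.float64(194.5)) [ 0.5577 -0.0122  0.0166]
scene cap_1 0.56 [291, 202, 315, 222] 384 (np.float64(302.8), np.float64(211.5)) [ 0.6487 -0.0961  0.0426]
scene spacer_1 0.64 [272, 181, 282, 192] 69 (np.float64(275.8), np.float64(184.8)) [ 0.4967 -0.0147  0.0396]
scene spacer_1 0.54 [313, 193, 320, 200] 81 (np.float64(313.7), np.float64(197.4)) [ 0.6481 -0.0087  0.0402]
scene form 0.8 [225, 143, 354, 245] 7358 (np.float64(290.7), np.float64(194.7)) [ 0.5588 -0.0124  0.0164]
scene form 0.7 [313, 190, 319, 201] 98 (np.float64(313.9), np.float64(197.5)) [ 0.6488 -0.0089  0.04  ]
```

```bash
python3 - <<'E'
from h import *
i=cv2.imread("pics/top.png")[80:310,100:320];cv2.imwrite("pics/topc.png",cv2.resize(i,None,fx=2.6,fy=2.6,interpolation=cv2.INTER_CUBIC))
E
```

```text
(no output)
```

View pics/topc.png

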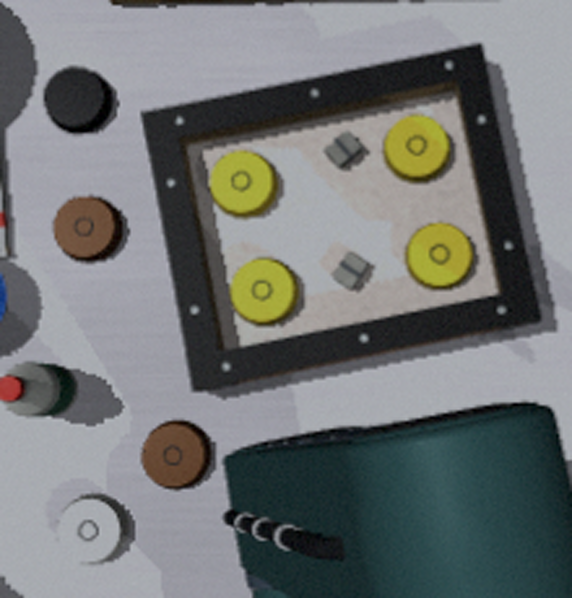

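Yellow caps inside the form (crop): cap_3 (241,181), cap_4 (417,146), cap_1 (262,290), cap_2 (439,254). These fit by colour and place. The black (78,100), brown (84,227), brown (173,455) and white (88,530) ones outside the form are look-alikes.

```bash
python3 - <<'E'
from h import *
L=np.array([[-70,112],[-70,-112],[70,112],[70,-112]])/1e3
ap=np.array([[.46,.104],[.501,-.11],[.594,.131],[.636,-.086]])
def fit(P):
    c=P.mean(0);A=(P-c);th=np.arctan2((L[:,0]*A[:,1]-L[:,1]*A[:,0]).sum(),(L*A).sum())
    M=np.array([[np.cos(th),-np.sin(th)],[np.sin(th),np.cos(th)]]);print("centre",c.round(4),"yaw",np.degrees(th).round(2),"res mm",((P-c-L@M.T)*1e3).round(1).tolist());return c+L@M.T
for n in("top","scene"):
    c=ctrl.capture(n);h=cv2.cvtColor(c["frame"],cv2.COLOR_RGB2HSV)
    m=((h[...,0]>20)&(h[...,0]<35)&(h[...,1]>150)).astype(np.uint8)
    k,lab,s,ce=cv2.connectedComponentsWithStats(m)
    P=np.zeros((4,2));Z=[]
    for i in range(1,k):
        if s[i,4]<100: continue
        v,u=np.nonzero(lab==i)
        W=np.array([world(c,a,b) for a,b in zip(u,v)])
        zt=np.median(W[:,2]); top=W[abs(W[:,2]-zt)<.006]
        q=np.array([world(c,a,b,zt)[:2] for a,b in zip(u[abs(W[:,2]-zt)<.006],v[abs(W[:,2]-zt)<.006])])
        mid=np.array(cv2.minEnclosingCircle(q.astype(np.float32))[0]); mid2=q.mean(0)
        j=np.argmin(np.linalg.norm(ap-mid,axis=1))
        if np.linalg.norm(ap[j]-mid)<.03: P[j]=mid2
        print(n,s[i,4],mid.round(4),mid2.round(4),zt.round(4),np.ptp(q,axis=0).round(3))
    print(fit(P).round(4).tolist())
E
```

```text
top 940 [ 0.5373 -0.6049] [ 0.5355 -0.5991] 0.0459 [0.289 0.05 ]
top 490 [ 0.6393 -0.0852] [ 0.6391 -0.0857] 0.0424 [0.076 0.075]
top 478 [0.5974 0.1324] [0.597  0.1323] 0.0423 [0.079 0.075]
top 499 [ 0.502  -0.1119] [ 0.5024 -0.1118] 0.0426 [0.078 0.074]
top 485 [0.4601 0.1056] [0.4606 0.106 ] 0.0452 [0.078 0.074]
centre [0.5498 0.0102] yaw 10.89 res mm [[0.8, -1.0], [0.2, 1.2], [-0.4, -1.1], [-0.5, 0.8]]
[[0.4599, 0.107], [0.5022, -0.113], [0.5974, 0.1334], [0.6397, -0.0866]]
centre [0. 0.] yaw 0.0 res mm [[70.0, -112.0], [70.0, 112.0], [-70.0, -112.0], [-70.0, 112.0]]
[[-0.07, 0.112], [-0.07, -0.112], [0.07, 0.112], [0.07, -0.112]]
```

Request:
apply_moves --series '[[[30, -19, 0, 0], [30, -19, 0, 0], [30, -19, 0, 0], [30, -19, 0, 0], [30, -19, 0, 0], [30, -19, 0, 0], [30, -19, 0, 0], [30, -19, 0, 0], [30, -19, 0, 0], [30, -19, 0, 0], [30, -19, 0, 0], [30, -19, 0, 0]]]' --hand 0 --newtons 40

```text
t: 1.5
position: [0.4384, -0.1606, 0.2455]
eef_rot: [0.986, 0.167, 0.0, 0.0]
contact_force: [-0.3, -1.1, -1.0]
gripper_width: 0.0002
```

Request:
apply_moves --series '[[[0, 0, 0, -6.8], [0, 0, 0, -6.8], [0, 0, 0, -6.8], [0, 0, 0, -6.8], [0, 0, 0, -6.8], [0, 0, 0, -6.8], [0, 0, 0, -6.8], [0, 0, 0, -6.8], [0, 0, 0, -6.8], [0, 0, 0, -6.8], [0, 0, 0, -6.8], [0, 0, 0, -6.8]]]'

```text
t: 2.5
position: [0.4376, -0.1622, 0.2453]
eef_rot: [0.635, 0.772, 0.0, 0.0]
contact_force: [0.4, 0.9, -0.5]
gripper_width: -0.0001
```

```bash
cat > g.py <<'E'
from h import *
import sys
def go(x,y):
    s=ctrl.observe();M=R.from_quat(s["eef_rot"]).as_matrix();st()
    print("yaw",np.degrees(np.arctan2(M[1,0],M[0,0])).round(2),"tool mm",(M.T@(np.array([x,y,s["position"][2]])-s["position"])*1e3).round(1))
go(float(sys.argv[1]),float(sys.argv[2]))
E
python3 g.py 0.497 -0.0855
```

```text
t 2.5 p [ 0.4376 -0.1622  0.2453] q [0.6353 0.7723 0.     0.    ] F [ 0.43  0.85 -0.5 ] j [-0.53   0.163 -0.182  1.226 -0.     0.847] w -0.00011610773385412477
yaw 101.12 tool mm [63.8 73.1  0. ]
```

Request:
apply_moves --series '[[[21.3, 24.4, 0, 0], [21.3, 24.4, 0, 0], [21.2, 24.3, 0, 0], [0, 0, 34, 0], [0, 0, 34, 0], [0, 0, 34, 0], [0, 0, 34, 0], [0, 0, 30, 0], [0, 0, 0, 0], [0, 0, 0, 0]]]'

```text
t: 3.33
position: [0.4968, -0.0857, 0.0791]
eef_rot: [0.638, 0.77, -0.0, -0.001]
contact_force: [0.3, -0.2, -0.7]
gripper_width: -0.0001
```

```bash
python3 g.py 0.497 -0.0855; python3 - <<'E'
from h import *
c=ctrl.capture("wrist");cv2.imwrite("pics/w1.png",c["frame"][:,:,::-1])
E
```

```text
t 3.3333 p [ 0.4968 -0.0857  0.0791] q [ 6.375e-01  7.704e-01 -4.000e-04 -1.100e-03] F [ 0.34 -0.21 -0.73] j [-0.333  0.342 -0.416  0.815  0.     1.05 ] w -8.516417223208172e-05
yaw 100.78 tool mm [ 0.1  0.2 -0. ]
```

View pics/w1.png

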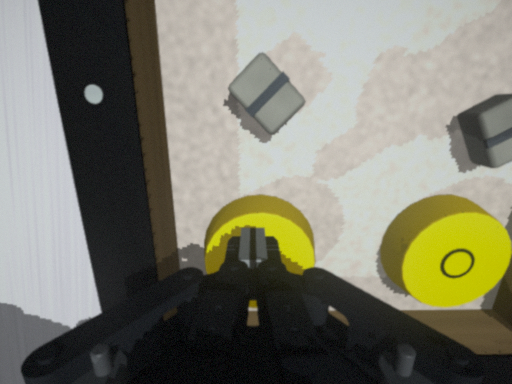

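The view shows the shut fingertips (252,240) above cap_2's inner half, clear of the spacer (267,93). I press here gently as the reference.

Request:
apply_moves --series '[[[0, 0, 6, 0], [0, 0, 6, 0], [0, 0, 5, 0], [0, 0, 1, 0], [0, 0, 1, 0], [0, 0, 0, 0], [0, 0, 0, 0], [0, 0, 0, 0]]]'

```text
t: 4.05
position: [0.4976, -0.0859, 0.0605]
eef_rot: [0.638, 0.77, 0.0, 0.0]
contact_force: [-0.2, -0.7, -0.0]
gripper_width: -0.0
```

Request:
apply_moves --series '[[[0, 0, 0.5, 0], [0, 0, 0.5, 0], [0, 0, 0, 0], [0, 0, 0, 0]]]'

```text
t: 4.38
position: [0.4974, -0.0858, 0.0593]
eef_rot: [0.638, 0.77, -0.0, -0.0]
contact_force: [-0.8, 0.0, 0.1]
gripper_width: 0.0004
```

Request:
apply_moves --series '[[[0, 0, 0.5, 0], [0, 0, 0.5, 0], [0, 0, 0, 0], [0, 0, 0, 0]]]'

```text
t: 4.72
position: [0.4974, -0.0859, 0.0582]
eef_rot: [0.638, 0.77, -0.0, -0.0]
contact_force: [0.3, -0.1, -1.1]
gripper_width: -0.0002
```

Request:
apply_moves --series '[[[0, 0, 0.5, 0], [0, 0, 0.5, 0], [0, 0, 0, 0], [0, 0, 0, 0]]]'

```text
t: 5.05
position: [0.4976, -0.0859, 0.058]
eef_rot: [0.638, 0.77, 0.0, 0.0]
contact_force: [-4.9, 1.3, 14.4]
gripper_width: -0.0
```

Cap_2 is rock hard at TCP z 0.0580, which is exactly 18+26+14 mm, so it is home. Next is cap_1, which the depth map showed about 2.7 mm higher.

Request:
apply_moves --series '[[[0, 0, -15, 0], [0, 0, -17, 0], [33.7, 0, 0, 0], [33.7, 0, 0, 0], [33.7, -0.5, 0, 0], [33.7, -0.4, 0, 0], [33.7, 0, 0, 0], [0, 0, 10, 0], [0, 0, 10, 0], [0, 0, 0, 0], [0, 0, 0, 0], [0, 0, 0, 0]]]'

```text
t: 6.05
position: [0.4653, 0.0792, 0.0697]
eef_rot: [0.638, 0.77, 0.0, 0.0]
contact_force: [-0.0, 0.4, -0.1]
gripper_width: -0.0001
```

```bash
python3 g.py 0.4652 0.0795
```

```text
t 6.05 p [0.4653 0.0792 0.0697] q [6.377e-01 7.703e-01 1.000e-04 1.000e-04] F [-0.01  0.41 -0.12] j [-0.004  0.304 -0.51   0.757 -0.     1.379] w -7.56891717986382e-05
yaw 100.75 tool mm [ 0.3 -0.  -0. ]
```

Request:
apply_moves --series '[[[0, 0, 4, 0], [0, 0, 3, 0], [0, 0, 0, 0], [0, 0, 0, 0]]]'

```text
t: 6.38
position: [0.465, 0.0793, 0.0622]
eef_rot: [0.638, 0.77, -0.0, -0.0]
contact_force: [-1.4, -0.7, -0.9]
gripper_width: -0.0001
```

Request:
apply_moves --series '[[[0, 0, 0.5, 0], [0, 0, 0.5, 0], [0, 0, 0.5, 0], [0, 0, 0.5, 0], [0, 0, 0, 0], [0, 0, 0, 0]]]'

```text
t: 6.88
position: [0.4651, 0.0795, 0.0603]
eef_rot: [0.638, 0.77, 0.0, 0.0]
contact_force: [0.1, -0.5, 1.6]
gripper_width: -0.0001
```

Request:
apply_moves --series '[[[0, 0, 0.5, 0], [0, 0, 0, 0], [0, 0, 0, 0]]]'

```text
t: 7.13
position: [0.4652, 0.0794, 0.0599]
eef_rot: [0.638, 0.77, 0.0, 0.0]
contact_force: [0.2, -1.2, 3.8]
gripper_width: -0.0004
```

Request:
apply_moves --series '[[[0, 0, 0.3, 0], [0, 0, 0, 0], [0, 0, 0, 0], [0, 0, 0, 0]]]'

```text
t: 7.47
position: [0.4653, 0.0794, 0.0597]
eef_rot: [0.638, 0.77, 0.0, 0.0]
contact_force: [-0.4, -1.5, 7.3]
gripper_width: -0.0003
```

```bash
python3 - <<'E'
from h import *
st()
c=ctrl.capture("wrist");cv2.imwrite("pics/w2.png",c["frame"][:,:,::-1])
# plane fit of cap_1's top in the top camera
c=ctrl.capture("top");h=cv2.cvtColor(c["frame"],cv2.COLOR_RGB2HSV)
m=((h[...,0]>20)&(h[...,0]<35)&(h[...,1]>150))
for n,ce in dict(cap1=(.46,.107),cap2=(.502,-.113),cap3=(.597,.133),cap4=(.64,-.087)).items():
    v,u=np.nonzero(m);W=np.array([world(c,a,b) for a,b in zip(u,v)]);W=W[np.linalg.norm(W[:,:2]-ce,axis=1)<.036]
    if len(W)<20: print(n,len(W));continue
    A=np.c_[W[:,:2]-ce,np.ones(len(W))];s=np.linalg.lstsq(A,W[:,2],rcond=None)[0];print(n,len(W),"slope deg",np.degrees(s[:2]).round(2),"z",s[2].round(4))
E
```

```text
t 7.4667 p [0.4653 0.0794 0.0597] q [6.375e-01 7.704e-01 1.000e-04 3.000e-04] F [-0.41 -1.53  7.3 ] j [-0.004  0.316 -0.526  0.729 -0.     1.379] w -0.0002602908485829226
cap1 0
cap2 384 slope deg [-0.57 -0.65] z 0.0428
cap3 100 slope deg [ 1.3  -2.13] z 0.0417
cap4 378 slope deg [0.45 0.68] z 0.0428
```

View pics/w2.png

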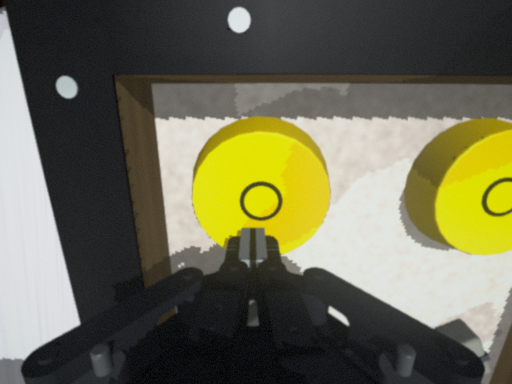

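Cap_1 (ring at 262,200) stops the fingertips 1.7 mm higher than cap_2 did, which fits the loose one. I'll check its tilt against cap_3 in the wrist depth.

```bash
cat > tilt.py <<'E'
from h import *
c=ctrl.capture("wrist");h=cv2.cvtColor(c["frame"],cv2.COLOR_RGB2HSV)
m=((h[...,0]>20)&(h[...,0]<35)&(h[...,1]>150))
v,u=np.nonzero(m);W0=np.array([world(c,a,b) for a,b in zip(u,v)])
for n,ce in dict(cap1=(.46,.107),cap3=(.597,.133)).items():
    W=W0[(np.linalg.norm(W0[:,:2]-ce,axis=1)<.036)&(W0[:,2]>.036)&(W0[:,2]<.06)]
    if len(W)<50: print(n,len(W));continue
    f=np.array([[.982,.189],[-.189,.982]]);A=np.c_[(W[:,:2]-ce)@f.T,np.ones(len(W))];s=np.linalg.lstsq(A,W[:,2],rcond=None)[0];print(n,len(W),"slope deg form x,y",np.degrees(s[:2]).round(2),"z",s[2].round(4),"ctr",W[:,:2].mean(0).round(4))
st()
E
python3 tilt.py
```

```text
cap1 10962 slope deg form x,y [0.91 4.15] z 0.0483 ctr [0.4598 0.1121]
cap3 8453 slope deg form x,y [ 3.69 -0.35] z 0.0449 ctr [0.5854 0.131 ]
t 7.6167 p [0.4653 0.0794 0.0597] q [6.376e-01 7.704e-01 1.000e-04 3.000e-04] F [-1.07 -1.69  7.18] j [-0.004  0.316 -0.526  0.729 -0.     1.379] w 0.0001611887553505925
```

Cap_1 is tipped about 4–5° along form y, so it is the loose one. I'll release, move 28 mm to its centre and press.

Request:
apply_moves --series '[[[0, 0, -5, 0], [0, 0, -7, 0], [14, 0, 0, 0], [14, 0, 0, 0], [0, 0, 0, 0], [0, 0, 0, 0], [0, 0, 4, 0], [0, 0, 4, 0], [0, 0, 0, 0], [0, 0, 0, 0]]]'

```text
t: 8.45
position: [0.4596, 0.1066, 0.0631]
eef_rot: [0.638, 0.77, -0.0, -0.0]
contact_force: [-0.8, -0.4, 0.9]
gripper_width: 0.0003
```

```bash
python3 g.py 0.4599 0.107; python3 tilt.py
```

```text
t 8.45 p [0.4596 0.1066 0.0631] q [ 6.377e-01  7.702e-01 -3.000e-04 -3.000e-04] F [-0.79 -0.35  0.88] j [ 0.055  0.312 -0.519  0.74  -0.     1.438] w 0.0002592979720731012
yaw 100.75 tool mm [ 0.3  0.3 -0. ]
cap1 6721 slope deg form x,y [ 0.61 -0.5 ] z 0.0478 ctr [0.4587 0.1176]
cap3 8582 slope deg form x,y [ 2.75 -0.33] z 0.0446 ctr [0.5897 0.133 ]
t 8.5 p [0.4598 0.1067 0.0633] q [ 6.377e-01  7.703e-01 -2.000e-04 -2.000e-04] F [-0.61 -0.21 -0.54] j [ 0.055  0.312 -0.519  0.74  -0.     1.438] w 0.000191620198707809
```

Request:
apply_moves --series '[[[0, 0, 1, 0], [0, 0, 0.8, 0], [0, 0, 0.5, 0], [0, 0, 0, 0], [0, 0, 0, 0]]]'

```text
t: 8.92
position: [0.4598, 0.107, 0.0612]
eef_rot: [0.638, 0.77, 0.0, -0.0]
contact_force: [-0.1, -0.3, -0.4]
gripper_width: -0.0
```

Request:
apply_moves --series '[[[0, 0, 0.4, 0], [0, 0, 0.4, 0], [0, 0, 0.4, 0], [0, 0, 0.4, 0], [0, 0, 0, 0], [0, 0, 0, 0]]]'

```text
t: 9.42
position: [0.4599, 0.107, 0.0598]
eef_rot: [0.638, 0.77, 0.0, 0.0]
contact_force: [-1.7, -0.1, 6.5]
gripper_width: 0.0002
```

Request:
apply_moves --series '[[[0, 0, 0.5, 0], [0, 0, 0.5, 0], [0, 0, 0.5, 0], [0, 0, 0, 0], [0, 0, 0, 0]]]'

```text
t: 9.83
position: [0.4599, 0.107, 0.0583]
eef_rot: [0.638, 0.77, 0.0, 0.0]
contact_force: [-1.7, 0.4, 5.4]
gripper_width: -0.0
```

It is sliding down under the push. I'll press on until it is hard at about 0.058.

Request:
apply_moves --series '[[[0, 0, 0.4, 0], [0, 0, 0.4, 0], [0, 0, 0.3, 0], [0, 0, 0, 0], [0, 0, 0, 0], [0, 0, 0, 0]]]'

```text
t: 10.33
position: [0.46, 0.107, 0.058]
eef_rot: [0.637, 0.77, 0.0, 0.0]
contact_force: [-6.4, 0.1, 23.2]
gripper_width: 0.0003
```

```bash
python3 tilt.py
```

```text
cap1 6717 slope deg form x,y [ 0.45 -0.45] z 0.0446 ctr [0.4586 0.118 ]
cap3 8401 slope deg form x,y [ 3.13 -0.39] z 0.0447 ctr [0.588  0.1325]
t 10.3833 p [0.4599 0.107  0.0579] q [6.375e-01 7.704e-01 3.000e-04 4.000e-04] F [-6.18 -0.69 23.33] j [ 0.056  0.318 -0.528  0.724 -0.     1.438] w 0.00026736152098809303
```

Request:
apply_moves --series '[[[0, 0, -0.4, 0], [0, 0, 0, 0], [0, 0, 0, 0], [0, 0, 0, 0], [0, 0, 0, 0]]]'

```text
t: 10.8
position: [0.4599, 0.107, 0.058]
eef_rot: [0.638, 0.77, 0.0, 0.0]
contact_force: [-3.8, 0.3, 13.9]
gripper_width: -0.0002
```

```bash
python3 - <<'E'
from h import *
st();F=ctrl.observe()["contact_force"][2]
if F>6: print(ctrl.finish_job())
E
```

```text
t 10.8 p [0.4599 0.107  0.058 ] q [6.375e-01 7.704e-01 2.000e-04 3.000e-04] F [-3.83  0.28 13.88] j [ 0.056  0.318 -0.528  0.724 -0.     1.438] w -0.00019463726811951438
the job is handed in; nothing more can be done
None
```

The loose cap was cap_1, near left. I rocked it at its edge, pressed it home at its middle, and handed the job in at t = 10.8 s while still holding it down with about 14 N.

- **Edge presses:** cap_2 was hard at TCP z 58.0 mm, so it is home. Cap_1 stopped the fingertips at 59.7 mm and tipped about 4–5°, then fell back level when released. That edge press reached about 7 N, a little over the 1 to 5 N advised.
- **Pressing it home:** at cap_1's centre the fingertips went down from about 61 mm to 58.0 mm, the same height as on cap_2. In the wrist depth map its top dropped from 47.8 to 44.6 mm and is level within about 0.6°, matching cap_3's 44.7 mm.

Caps 3 and 4 were not pressed. In the overhead depth map all three other caps stood about 2.7 mm lower than cap_1 at the start.

Some measurements were weak or disagreed:
- Cap_3's fitted slope of about 3° in the wrist view comes, I think, from its side wall showing in the mask, so I did not count it as tilt.
- The overhead camera could not see cap_1 while the arm was over it.
- The colour fit in the scene camera found no caps.
- I took no last picture of the spacers, vessels and tools, but the arm touched nothing except the two caps.

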